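# Unscrew the large port cap of a microscope camera adapter

### The arm

A 7-joint arm with a two-finger parallel gripper is mounted at the origin on the work surface. World frame = base frame: x ahead of the robot, y to its left, z up, the work surface at z = 0. Lengths are in m, angles in rad, forces in N, time in s.
With the tool pointing down it reaches from about 0.425 to 0.925 m from the base axis. Payload 6.8 kg.
Tool frame: the origin (TCP) lies midway between the tips of the shut fingers; the grasp point (between the pads) lies 19 mm behind it (grip_point_offset is the distance from the TCP to the grasp point, in m); y points along the fingers, x is the direction in which the jaws open and shut, and the axes are right-handed (so a half turn about y gives the same grasp; the last joint's range is limited). The gripper opens to 85 mm and grips with 20 to 120 N. Pads are 22 mm wide; open, the fingers measure 114 mm over their backs; the gripper's body (76 mm by 85 mm) begins 54 mm behind the grasp point. The pads swing forward as they close: fully open they stand 13 mm farther back than shut.
Start: joints at [-1.346, 0.477, 0.022, 1.555, -0.011, 1.109, -0.083], TCP at [0.221, 0.638, 0.192] pointing down, gripper open.
Joint ranges: [-2.96, 2.96], [-0.34, 2.1], [-1.41, 1.46], [0.24, 2.44], [-1.37, 4.51], [0.17, 1.92], [-2.96, 2.96]. Speed limits (rad/s): [2.39, 2.39, 3.14, 3.14, 3.14, 3.14, 3.14].

### API

Orientations are given as a unit quaternion [w, x, y, z].
In Python, from station import get_obs, read_camera, hand_in, grip_point_offset gives the robot as it stands.
- The arm moves only by the tool play_rows, never from a script. Its argument "increments" is a list of rows, each a list of 2 entries, a list of its own where there are three numbers: the shift along the tool's x, y, z in m, then the turn, a rotation vector about the tool's x, y, z in degrees. In form: [[[tx, ty, tz], [ax, ay, az]], ...]. A call has 1 to 20 rows; each row shifts and turns the commanded pose from where the row before left it, along the tool's axes as they then stand; what a row does not reach is not made up. A row lasts 1/12 s, in which the tool goes at most 41.7 mm and 7.16 degrees, less where a joint would pass 70% of its speed; a pose out of reach is approached as far as the arm can. A call with a gripper value outside its range is refused whole. "gripper" is the finger opening in m, from 0 to 0.0854, set as the call begins (left out, the last holds). The fingers move at their own pace and stop on an object; "grip_force" is the grip in N (left out, the last holds). Time passes only in rows, so rows that do not move let the fingers close. It gives the time, the measured TCP pose, the force and the opening at its end, in the units of the state.
- get_obs(): the state, without advancing time (a new reading comes with each control period).
- read_camera(name): name is "scene" or "side" or "wrist"; returns a dict with "color" (400x640x3 uint8, red, green, blue), "range_z" (400x640 float32, m along the optical axis (not along the pixel's ray), 0 where there is no reading), "intrinsics" (3x3 intrinsics, pixels), "dist_coeffs" ([k1, k2, p1, p2, k3] as OpenCV has them; the pictures are not rectified), "R" (3x3) and "t" (3): a world point X has camera coordinates R X + t; the wrist camera has in their place "hand_eye" (4x4, takes a point from camera to tool coordinates, whose origin is the TCP and whose axes are the tool frame's). Camera axes: x right, y down, z forward; pixel columns grow to the right and rows downward; lengths in m; the calibration is good to about 2 mm. A picture is of the moment at which its call begins: read the wrist's pose just before it.
- hand_in(): hands the job in, once; it reports no verdict.
The state is a dict: "t": time; "q": joint angles; "joint_vel": joint speeds; "joint_torque": joint torques, N m; "eef_pos": TCP position; "tool_rot": TCP orientation; "contact_force": force on the tool from outside, world axes, zero at the start; "torque": the same for the moment, N m; "gripper_width": opening from 0.0 (shut) to 1.0 (fully open).
Only numpy, scipy, OpenCV 4.12 (cv2) and the standard library are available. Lean on these libraries where they do the work, as an engineer would, in place of code of your own. Each camera call takes 0.05 s, during which the arm holds its last target. There are 200 camera calls.

### The job

Uncap the large camera port so that a camera can be fitted: unscrew its cover cap (anticlockwise seen from above, about a third of a turn, so turn, let go, wind back and turn again), lift it straight off and put it in the steel tray, right way up. Lower it to the tray's floor before letting go. The small cap on the lower adapter is not the one.

Things in the scene. Friction and masses are not known exactly. Their poses are not given: they have to be found in the camera images.
- cap: The black screw cap to remove, 36 mm tall, about 90 g: a solid round knurled grip, 50 mm across and 22 mm high, over a hollow skirt 48 mm across and 14 mm high. Origin: centre of the skirt's lower edge; z up along its axis; a small light mark on top points to its x. Grip it across the knurled part at any yaw, with the grasp point 26 mm above the origin, so the fingertips clear the housing.
- port (a point): Centre of the port on the housing's flat top, 60 mm above the bench, where the cap's skirt rests; axes as the housing's. Cap yaw relative to it, anticlockwise from above positive: 3 to 15 degrees at the start (tight), held down by the thread until about 106, lifts free from 108 to 140, hard stop near 144. The cap turns in place without rising and with almost no resistance.
- housing: White box-shaped camera adapter, 84 x 84 x 60 mm high, fixed, with a lens tube (40 mm across, 34 mm long) out of its +x side. Origin: centre of its underside. Yaw within 0.4 rad. Another adapter, only 45 mm high with a 33 mm wide cap, stands nearby on either side: not the one.
- tray: Open empty steel tray, fixed, 160 mm (its x) by 170 mm (its y), walls 22 mm high and 4 mm thick. Origin: centre of its underside; the inner floor is 4 mm above it. Yaw within 0.3 rad.
Things that resemble listed ones, but are neither listed nor needed, are in the scene too. Of the things like the tray, leave any that is pink; of the rest the larger one is meant.

How it is judged:
On the way, in this order (a step that is already met when the one before it is completed fails the run):
1. the cap is unscrewed and lifted clear of its port, held upright (z of cap in the frame of housing above 0.08 m and contact force between the fingers and cap above 0.5 N and angle between cap's own z axis and vertical below 0.35 rad), for 0.1 s.
2. the cap is lowered to the tray's floor while still held (z of cap in the frame of tray below 0.019 m and horizontal distance between cap and tray below 0.08 m and contact force between the fingers and cap above 0.5 N), for 0.1 s.
At the end, for the whole second after the job is handed in: The large cap stands right way up (within 8 degrees) and at rest, flat on the floor of the steel tray, wholly inside its walls; it was held until its underside was within 15 mm of the tray's floor (z of cap in the frame of tray below 0.01 m and x of cap in the frame of tray between -0.06 and 0.06 m and y of cap in the frame of tray between -0.065 and 0.065 m and height (world z) of cap above 0 m and angle between cap's own z axis and vertical below 0.15 rad and linear speed of cap below 0.02 m/s); the robot touches nothing.
It also fails if it takes over 51 s, if anything falls off the work surface, if the arm or the gripper's body presses on something with over 40 N, if the wrist force passes 120 N, or if a joint passes its speed limit or range.

## Working session

There is one attempt and no reset: what is moved stays moved. The work goes in short steps, Python scripts to look and compute and a tool call to move; the robot and the scene stay as the last step left them, time stands still between calls to the robot, and variables do not carry over. Pictures are saved under pics/ and viewed, about 8 in all and at most 12, crops included, and the job is handed in when it is done.

Besides the shell and the picture viewer there is one more tool, called after "Request:" as a command line: name --argument value ..., lists and objects as JSON in quotes. play_rows: Moves the arm, as the interface text tells. Its arguments: {"type":"object","properties":{"increments":{"type":"array","items":{"type":"array"}},"gripper":{"type":"number"},"grip_force":{"type":"number"}},"required":["increments"]}

```bash
mkdir -p pics; ls; cat > h.py <<'E'
import numpy as np, cv2, pickle
from station import get_obs, read_camera
def save(name):
    o=get_obs(); c=read_camera(name); c['obs']=o
    pickle.dump(c,open(f'pics/{name}.pkl','wb')); return c
def load(name): return pickle.load(open(f'pics/{name}.pkl','rb'))
def Rq(q): 
    from scipy.spatial.transform import Rotation as R
    return R.from_quat([q[1],q[2],q[3],q[0]]).as_matrix()
def cam_pose(c): # cam->world R,t
    if 'R' in c: return np.array(c['R']).T, -np.array(c['R']).T@np.array(c['t'])
    H=np.array(c['hand_eye']); Rt=Rq(c['obs']['tool_rot']); 
    return Rt@H[:3,:3], Rt@H[:3,3]+np.array(c['obs']['eef_pos'])
def ray(c,u,v):
    p=cv2.undistortPoints(np.array([[[u,v]]],float),np.array(c['intrinsics']),np.array(c['dist_coeffs']))[0,0]
    R,t=cam_pose(c); return t,R@np.array([p[0],p[1],1.])
def atz(c,u,v,z):
    t,d=ray(c,u,v); return t+d*(z-t[2])/d[2]
def depth(c,u,v):
    t,d=ray(c,u,v); r=c['range_z'][int(v)-1:int(v)+2,int(u)-1:int(u)+2]; r=r[r>0]
    return t+d*np.median(r) if len(r) else None
def tri(a,b):
    (t1,d1),(t2,d2)=a,b; d1=d1/np.linalg.norm(d1); d2=d2/np.linalg.norm(d2)
    s=np.linalg.lstsq(np.c_[d1,-d2],t2-t1,rcond=None)[0]
    p,q=t1+s[0]*d1,t2+s[1]*d2; return (p+q)/2,np.linalg.norm(p-q)
E
python3 - <<'E'
from h import *
import station
print(station.grip_point_offset, get_obs())
a=save('scene');b=save('side')
for n,c in (('scene',a),('side',b)): cv2.imwrite(f'pics/{n}1.png',cv2.cvtColor(c['color'],cv2.COLOR_RGB2BGR)); print(cam_pose(c)[1])
E
```

```text
pics
0.0187 {'t': 0.0, 'q': array([-1.34609344,  0.47784373,  0.02234454,  1.5564704 , -0.01152302,
        1.1093055 , -0.08307873]), 'joint_vel': array([ 0.00034213, -0.00084933, -0.00090365, -0.00054753,  0.00070101,
        0.00059515,  0.00016742]), 'joint_torque': array([-1.00338426e-06, -5.96441317e+01,  1.60757158e+00, -2.81188685e+01,
        1.23377703e-02,  9.19958402e-03, -9.65452891e-07]), 'eef_pos': array([0.22031153, 0.63731154, 0.19048863]), 'tool_rot': array([-0.57548024,  0.57632947,  0.40976418, -0.41080427]), 'contact_force': array([ 0.15204601,  0.75332288, -0.77582121]), 'torque': array([-0.01378441,  0.02051141,  0.0757043 ]), 'gripper_width': 1.0025125457648154}
[ 1.2835052  -0.41016912  0.76179478]
[-0.11648556 -0.67726359  0.75029336]
```

View pics/scene1.png

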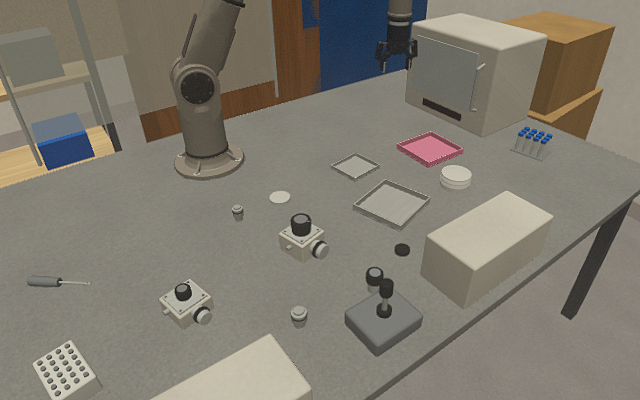

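View pics/side1.png

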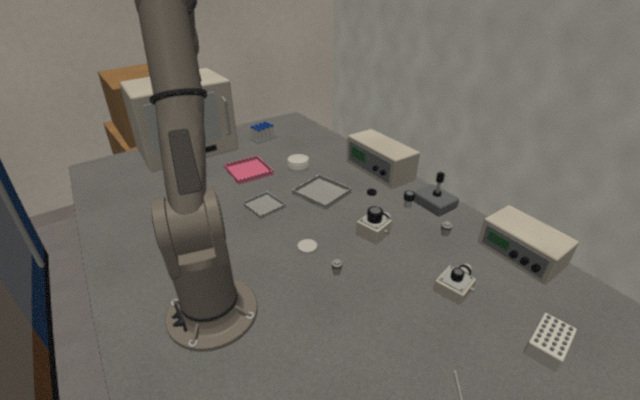

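The scene shows two adapters: one at (301,238) with its cap at (301,222), and a smaller-looking one at (186,302) with its cap at (183,291). There are also loose black caps at (402,249) and (375,275). The trays are a large grey one at (391,204), a small grey one at (355,166) and a pink one at (430,149). In the side view the same things are at cap (375,213), small cap (458,272) and large tray (321,191). I choose the cap at (301,222) and the tray at (391,204), then check both by measurement.

```bash
python3 - <<'E'
from h import *
a,b=load('scene'),load('side')
print('tool axes\n',Rq(a['obs']['tool_rot']).round(3))
for n,p,q in (('cap',(301,219),(375,211)),('small',(183,288),(458,269)),('tray',(391,204),(321,191))):
    print(n,tri(ray(a,*p),ray(b,*q)),depth(a,*p),depth(b,*q))
for n,p,q in (('tray corners',(388,181),(324,176)),('',(430,201),(351,190)),('',(396,228),(321,206)),('',(353,207),(292,190))):
    print(n,tri(ray(a,*p),ray(b,*q)))
def crop(c,u,v,w,h,s):
    return cv2.resize(cv2.cvtColor(c['color'][v:v+h,u:u+w],cv2.COLOR_RGB2BGR),None,fx=s,fy=s,interpolation=cv2.INTER_CUBIC)
x=crop(a,270,200,70,65,5);y=crop(a,345,172,90,65,5)
x2=crop(b,345,195,70,55,5);y2=crop(b,285,170,90,55,5)
cv2.imwrite('pics/crop1.png',np.vstack([np.hstack([x,y]),np.hstack([x2,y2])]))
E
```

```text
tool axes
 [[ 0.327 -0.001 -0.945]
 [ 0.945 -0.002  0.327]
 [-0.002 -1.    -0.   ]]
cap (array([0.56334049, 0.01685393, 0.09218491]), np.float64(0.004546961700484688)) [0.56546894 0.01710363 0.0959231 ] [0.55842747 0.00980149 0.09581367]
small (array([ 0.58654071, -0.29903633,  0.071264  ]), np.float64(0.0001298520305355887)) [ 0.5836877  -0.29863996  0.0684042 ] [ 0.58769849 -0.29834691  0.07015594]
tray (array([0.56660124, 0.32434014, 0.0068834 ]), np.float64(0.0021858328362460355)) [0.56483898 0.3255846  0.00405269] [0.5690606  0.32886607 0.00487516]
tray corners (array([0.56396905, 0.30443512, 0.0886893 ]), np.float64(0.00758928938954158))
 (array([0.6834571 , 0.32113463, 0.03020328]), np.float64(0.10500656770178582))
 (array([ 0.58045129,  0.3425426 , -0.08128665]), np.float64(0.006941904044409556))
 (array([0.45570288, 0.29854675, 0.00617311]), np.float64(0.11576332374637316))
```

View pics/crop1.png

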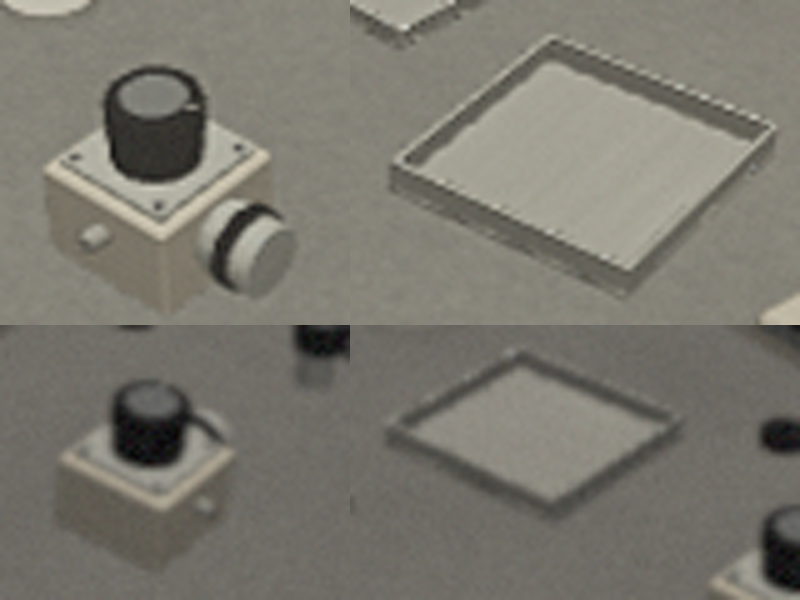

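The crop shows the tall black cap, with its mark at scene (309,221), on the white box with a lens tube. The cap's top measures 0.096 m high, as it should, while the other cap's measures 0.070 m. The tray is clean grey and empty. Next I get the tray corners, housing corners and mark.

```bash
python3 - <<'E'
from h import *
a,b=load('scene'),load('side')
P=lambda L,z,c:np.array([atz(c,*p,z) for p in L])
T=P([(385.6,179.6),(430,197.4),(401,226.4),(353.4,205)],.022,a)
T2=P([(285+168/5,170+25/5),(285+330/5,170+98/5),(285+207/5,170+190/5),(285+37/5,170+108/5)],.022,b)
for t in (T,T2):
    print(t[:,:2].round(4),t.mean(0).round(4)); e=np.roll(t,-1,0)-t; print(np.linalg.norm(e,axis=1).round(3),np.degrees(np.arctan2(e[:,1],e[:,0])).round(1))
H=P([(279,234),(302,248),(324,231.4)],.06,a)
print(H.round(4),(H[0]+H[2])/2); e=np.diff(H,axis=0);print(np.linalg.norm(e,axis=1),np.degrees(np.arctan2(e[:,1],e[:,0])))
print('mark',atz(a,309,220.8,.096),'cap top ctr',atz(a,270+155/5,200+95/5,.096),atz(b,345+150/5,195+(400-325)/5,.096))
# depth-based cap top
for n,c,(u,v) in (('scene',a,(301,219)),('side',b,(375,211))):
    pts=[depth(c,i,j) for i in range(u-25,u+25) for j in range(v-20,v+20)]
    pts=np.array([p for p in pts if p is not None and p[2]>.088 and p[2]<.105]); print(n,len(pts),pts.mean(0),pts.min(0),pts.max(0))
R,t=cam_pose(dict(hand_eye=read_camera('wrist')['hand_eye'],obs=get_obs()));print(R.round(2),t-get_obs()['eef_pos'])
E
```

```text
[[0.4784 0.3806]
 [0.6262 0.4215]
 [0.6719 0.2616]
 [0.5214 0.2191]] [0.5745 0.3207 0.022 ]
[0.153 0.166 0.156 0.167] [  15.5  -74.  -164.2  104.9]
[[0.6161 0.4155]
 [0.6546 0.2492]
 [0.504  0.1993]
 [0.4607 0.3636]] [0.5589 0.3069 0.022 ]
[0.171 0.159 0.17  0.164] [ -77.  -161.6  104.7   18.4]
[[ 0.5442 -0.0363  0.06  ]
 [ 0.6212 -0.0183  0.06  ]
 [ 0.6027  0.0593  0.06  ]] [0.57343402 0.01151932 0.06      ]
[0.07911367 0.07977572] [ 13.18402943 103.40703324]
mark [0.58315962 0.02894883 0.096     ] cap top ctr [0.56555186 0.01705428 0.096     ] [0.56195596 0.01383446 0.096     ]
scene 239 [0.56752176 0.01478421 0.09415401] [ 0.53812585 -0.00889918  0.08827214] [0.58860322 0.04122874 0.096723  ]
side 142 [0.55999034 0.00962726 0.09501615] [ 0.53797109 -0.01037702  0.088208  ] [0.58831824 0.03601655 0.09844702]
[[ 0.33  0.91  0.26]
 [ 0.95 -0.31 -0.09]
 [-0.    0.28 -0.96]] [-0.06740491  0.0241277   0.18292402]
```

Request:
play_rows --increments '[[[-0.0238,0,-0.0265],[0,0,0]],[[-0.0238,0,-0.0265],[0,0,0]],[[-0.0238,0,-0.0265],[0,0,0]],[[-0.0238,0,-0.0265],[0,0,0]],[[-0.0238,0,-0.0265],[0,0,0]],[[-0.0238,0,-0.0265],[0,0,0]],[[-0.0238,0,-0.0265],[0,0,0]],[[-0.0238,0,-0.0265],[0,0,0]],[[-0.0238,0,-0.0265],[0,0,0]],[[-0.0238,0,-0.0265],[0,0,0]],[[-0.0238,0,-0.0265],[0,0,0]],[[-0.0238,0,-0.0265],[0,0,0]],[[-0.0238,0,-0.0265],[0,0,0]],[[-0.0238,0,-0.0265],[0,0,0]],[[-0.0238,0,-0.0265],[0,0,0]],[[-0.0238,0,-0.0265],[0,0,0]],[[-0.0238,0,-0.0265],[0,0,0]],[[-0.0238,0,-0.0265],[0,0,0]],[[-0.0238,0,-0.0265],[0,0,0]],[[-0.0238,0,-0.0265],[0,0,0]]]' --gripper 0.0854

```text
t: 1.82
eef_pos: [0.5663, 0.0133, 0.1914]
tool_rot: [0.576, -0.576, -0.41, 0.41]
contact_force: [-0.2, 0.4, 0.4]
gripper_width: 1.0
```

Request:
play_rows --increments '[[[0,0,0],[0,7.1,0]],[[0,0,0],[0,7.1,0]],[[0,0,0],[0,7.1,0]],[[0,0,0],[0,7.1,0]],[[0,0,0],[0,7.1,0]],[[0,0,0],[0,7.1,0]],[[0,0,0],[0,7.1,0]],[[0,0,0],[0,7.1,0]],[[0,0,0],[0,7.1,0]],[[0,0,0],[0,7.1,0]],[[0,0,0],[0,0,0]],[[0,0,0],[0,0,0]],[[0,0,0],[0,0,0]]]'

```text
t: 2.9
eef_pos: [0.5658, 0.0151, 0.1914]
tool_rot: [-0.707, 0.707, 0.001, -0.001]
contact_force: [-0.8, -0.2, 0.1]
gripper_width: 1.001
```

```bash
python3 - <<'E'
from h import *
c=save('wrist'); o=c['obs']; print(o['t'],o['q'].round(3),o['eef_pos'],Rq(o['tool_rot']).round(3).tolist())
cv2.imwrite('pics/w1.png',cv2.cvtColor(c['color'],cv2.COLOR_RGB2BGR))
pix=np.argwhere(c['range_z']>0)[::5]
P=[(depth(c,u,v),u,v) for v,u in pix if 3<u<636 and 3<v<396]
q=np.array([[*p,u,v] for p,u,v in P if p is not None])
t=q[(abs(q[:,2]-.096)<.005)&(abs(q[:,0]-.565)<.05)&(abs(q[:,1]-.014)<.05)]; print(len(t),t.mean(0),t.min(0),t.max(0))
E
```

```text
2.9 [-0.611  0.334  0.598  1.852 -0.218  1.022  0.078] [0.56578977 0.01505386 0.19137959] [[1.0, -0.0, -0.003], [0.003, -0.0, 1.0], [-0.0, -1.0, -0.0]]
396 [5.60521389e-01 1.94024139e-02 9.67039280e-02 3.11750000e+02
 1.86398990e+02] [ 5.35981595e-01 -6.54480284e-03  9.11063581e-02  2.87000000e+02
  1.62000000e+02] [5.85659561e-01 4.28382669e-02 9.80250425e-02 3.37000000e+02
 2.11000000e+02]
```

View pics/w1.png

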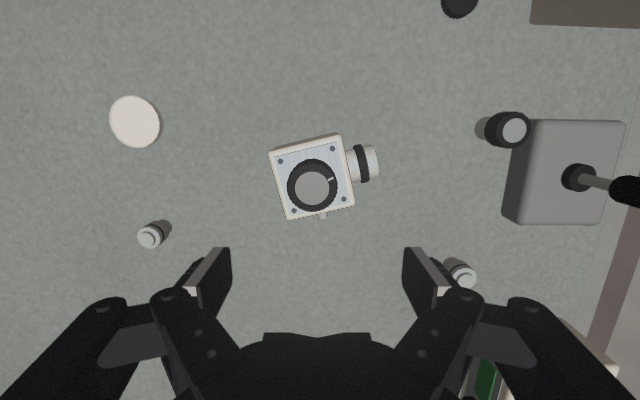

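The wrist view shows the large cap at (312,186) with its mark at (331,179). That gives a cap yaw of about 20°, or 7° relative to the housing. I'll go down and refine.

Request:
play_rows --increments '[[[-0.002,0.02,0.001],[0,0,0]],[[-0.002,0.02,0.001],[0,0,0]],[[0,0.02,0],[0,0,0]],[[0,0,0],[0,0,0]],[[0,0,0],[0,0,0]]]'

```text
t: 3.37
eef_pos: [0.5613, 0.0167, 0.1311]
tool_rot: [-0.707, 0.707, -0.001, -0.001]
contact_force: [-0.1, -0.5, 1.2]
gripper_width: 1.004
```

```bash
python3 - <<'E'
from h import *
w1=load('wrist')
c=save('wrist'); o=c['obs']; print(o['eef_pos'])
cv2.imwrite('pics/w2.png',cv2.cvtColor(c['color'],cv2.COLOR_RGB2BGR))
def seg(c):
    pix=np.argwhere(c['range_z']>0)
    P=[(depth(c,u,v),u,v) for v,u in pix if 230<u<400 and 100<v<330]
    q=np.array([[*p,u,v] for p,u,v in P if p is not None])
    t=q[(abs(q[:,2]-.096)<.005)&(abs(q[:,0]-.563)<.04)&(abs(q[:,1]-.016)<.04)]
    (cu,cv_),r=cv2.minEnclosingCircle(t[:,3:].astype(np.float32)); print(len(t),t.mean(0).round(4),t.min(0).round(4),t.max(0).round(4),cu,cv_,r,atz(c,cu,cv_,.096)); return cu,cv_
p=seg(w1);q=seg(c);print(tri(ray(w1,*p),ray(c,*q)))
E
```

```text
[0.5612757  0.01674187 0.13106531]
1969 [5.605000e-01 1.940000e-02 9.670000e-02 3.117715e+02 1.864373e+02] [ 5.359e-01 -7.000e-03  9.110e-02  2.870e+02  1.620e+02] [5.857e-01 4.320e-02 9.820e-02 3.370e+02 2.110e+02] 311.7976989746094 186.2644500732422 25.35045051574707 [0.56055746 0.01951011 0.096     ]
3037 [5.604000e-01 1.970000e-02 9.670000e-02 3.162420e+02 2.060738e+02] [ 5.352e-01 -7.000e-03  9.110e-02  2.850e+02  1.760e+02] [5.859e-01 4.340e-02 9.820e-02 3.480e+02 2.360e+02] 316.28570556640625 206.0 31.8559513092041 [0.56046802 0.01971432 0.096     ]
(array([0.56048623, 0.01880665, 0.09309949]), np.float64(5.095235552826777e-05))
```

View pics/w2.png

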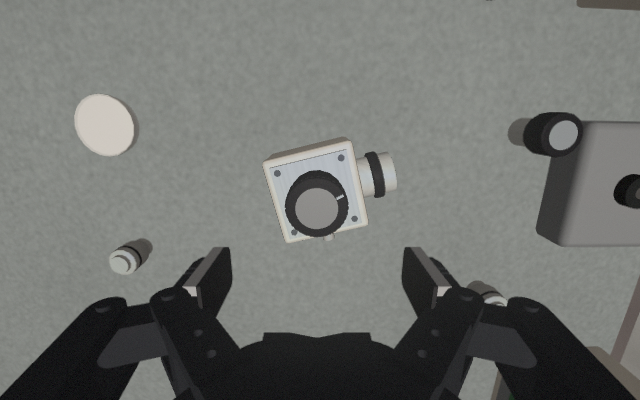

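The refined position is about (0.561,0.018), with the cap top at 0.093–0.097 m. The cap is at (316,206), centred between the fingers. I'll descend and close.

Request:
play_rows --increments '[[[0,0.017,0.001],[0,0,0]],[[0,0.02,0],[0,0,0]],[[0,0.02,0],[0,0,0]],[[0,0.01,0],[0,0,0]],[[0,0,0],[0,0,0]],[[0,0,0],[0,0,0]]]'

```text
t: 3.92
eef_pos: [0.5626, 0.0178, 0.0654]
tool_rot: [0.707, -0.707, 0.0, -0.001]
contact_force: [0.5, 0.2, 1.4]
gripper_width: 0.999
```

Request:
play_rows --increments '[[[0,0,0],[0,0,0]],[[0,0,0],[0,0,0]],[[0,0,0],[0,0,0]],[[0,0,0],[0,0,0]],[[0,0,0],[0,0,0]],[[0,0,0],[0,0,0]],[[0,0,0],[0,0,0]],[[0,0,0],[0,0,0]]]' --gripper 0.04 --grip_force 25

```text
t: 4.58
eef_pos: [0.5619, 0.018, 0.0645]
tool_rot: [0.707, -0.707, 0.0, -0.0]
contact_force: [0.7, 0.5, 0.0]
gripper_width: 0.465
```

The opening is 40 mm where the cap should have stopped it at 50 mm, so I'll look before turning.

```bash
python3 - <<'E'
from h import *
c=save('wrist'); b=save('scene'); s=save('side')
w=cv2.resize(c['color'][100:400,160:480],None,fx=1.25,fy=1.25)
x=cv2.resize(b['color'][170:250,260:340],(400,400),interpolation=cv2.INTER_CUBIC)[:375]
cv2.imwrite('pics/g1.png',cv2.cvtColor(np.hstack([w,x]),cv2.COLOR_RGB2BGR)); print(c['obs']['gripper_width'],c['obs']['joint_torque'])
E
```

```text
0.4654928127969835 [-6.41105929e-03 -4.79695988e+01  7.94735402e+00 -2.05780649e+01
  1.02354310e-02  2.10582242e-03 -2.55011655e-04]
```

View pics/g1.png

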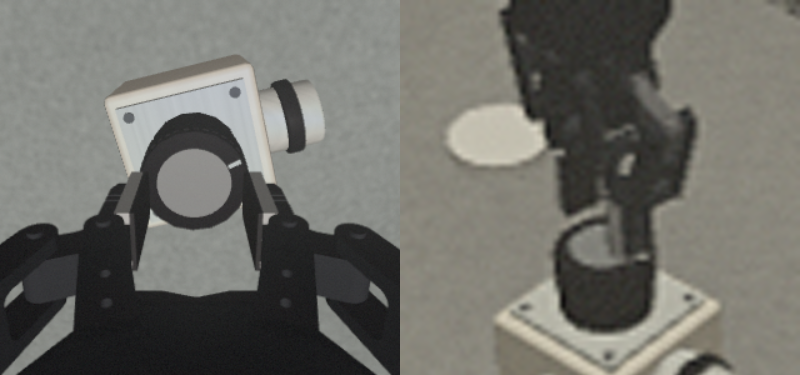

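The wrist crop shows the cap top at (195,185) between the pads. I'll test for real contact using depth in tool coordinates.

```bash
python3 - <<'E'
from h import *
c=load('wrist');H=np.array(c['hand_eye']);K=np.array(c['intrinsics'])
v,u=np.mgrid[0:400,0:640]; z=c['range_z']
n=cv2.undistortPoints(np.stack([u,v],-1).reshape(-1,1,2).astype(float),K,np.array(c['dist_coeffs'])).reshape(400,640,2)
P=np.dstack([n*z[...,None],z])@H[:3,:3].T+H[:3,3]; ok=z>0
top=ok&(abs(P[...,1]+.032)<.004)&(abs(P[...,0])<.027)&(abs(P[...,2])<.045)&(u>270)&(u<370)
q=P[top];print('cap top tool',len(q),q.mean(0),q.min(0),q.max(0))
for yy in np.arange(-.06,.02,.006):
    for s in(-1,1):
        m=ok&(abs(P[...,1]-yy)<.003)&(P[...,0]*s>.015)&(P[...,0]*s<.05)&(abs(P[...,2])<.02)
        if m.sum()>3: print(round(yy,3),s,m.sum(),'x',np.percentile(P[m][:,0],[5,95]).round(4),'z',np.percentile(P[m][:,2],[5,95]).round(4))
g=lambda X:cv2.projectPoints(np.array([(np.linalg.inv(H)@[*X,1])[:3]]),np.zeros(3),np.zeros(3),K,np.array(c['dist_coeffs']))[0].ravel().round(1)
for x in(-.025,-.02,.02,.025):
    for zz in (-.011,.011): print(x,zz,'tip',g((x,-.004,zz)),'top',g((x,-.04,zz)))
E
```

```text
cap top tool 5317 [-0.00112467 -0.03228835  0.00219218] [-0.02624547 -0.03475829 -0.02463424] [ 0.02270518 -0.02801986  0.02566618]
-0.06 -1 233 x [-0.0333 -0.0206] z [-0.0063  0.0121]
-0.06 1 237 x [0.0194 0.0324] z [-0.0071  0.0121]
-0.054 -1 199 x [-0.0332 -0.0205] z [-0.0074  0.012 ]
-0.054 1 208 x [0.0194 0.0319] z [-0.0066  0.0121]
-0.048 -1 142 x [-0.0314 -0.0205] z [-0.0076  0.0119]
-0.048 1 133 x [0.0193 0.0298] z [-0.0075  0.0121]
-0.042 -1 32 x [-0.0233 -0.0205] z [-0.0079  0.0113]
-0.042 1 32 x [0.0194 0.0196] z [-0.0081  0.0097]
-0.036 -1 71 x [-0.0211 -0.0151] z [-0.0104  0.0132]
-0.036 1 21 x [0.0153 0.0201] z [-0.0113  0.0114]
-0.03 -1 705 x [-0.0233 -0.0154] z [-0.0157  0.0172]
-0.03 1 514 x [0.0153 0.0208] z [-0.0131  0.0161]
-0.024 -1 28 x [-0.0255 -0.0179] z [0.0077 0.0196]
-0.024 1 32 x [0.0157 0.0231] z [0.0049 0.0188]
-0.018 -1 23 x [-0.0235 -0.0176] z [0.013  0.0198]
-0.018 1 18 x [0.0154 0.0211] z [0.0115 0.0191]
-0.012 -1 7 x [-0.0231 -0.0176] z [0.0135 0.0196]
-0.012 1 7 x [0.0158 0.0212] z [0.0117 0.0187]
-0.006 -1 10 x [-0.0189 -0.0155] z [0.0167 0.0199]
-0.006 1 4 x [0.0153 0.0178] z [0.0148 0.0173]
-0.0 -1 56 x [-0.0375 -0.0165] z [-0.0024  0.0195]
-0.0 1 39 x [0.016  0.0333] z [-0.0064  0.0194]
0.006 -1 988 x [-0.0439 -0.0224] z [-0.0071  0.0192]
0.006 1 957 x [0.0194 0.041 ] z [-0.0136  0.0186]
0.012 -1 71 x [-0.0477 -0.0401] z [-0.0128  0.0185]
0.012 1 335 x [0.036  0.0489] z [-0.0131  0.0184]
0.018 1 192 x [0.0391 0.0496] z [-0.0021  0.0195]
-0.025 -0.011 tip [280.2 243.2] top [272.5 270.6]
-0.025 0.011 tip [279.1 212.2] top [270.7 233.9]
-0.02 -0.011 tip [287.7 243.2] top [281.5 270.6]
-0.02 0.011 tip [286.7 212.2] top [280.1 233.9]
0.02 -0.011 tip [347.  243.2] top [353.6 270.6]
0.02 0.011 tip [348.1 212.2] top [355.1 233.9]
0.025 -0.011 tip [354.5 243.2] top [362.6 270.6]
0.025 0.011 tip [355.7 212.2] top [364.5 233.9]
```

The pads really stand 40 mm apart and seem to end about 37 mm behind the TCP, above the cap top. I'll check this against the fixed cameras.

```bash
python3 - <<'E'
from h import *
def cloud(c):
    v,u=np.mgrid[0:400,0:640]; z=c['range_z'];R,t=cam_pose(c)
    n=cv2.undistortPoints(np.stack([u,v],-1).reshape(-1,1,2).astype(float),np.array(c['intrinsics']),np.array(c['dist_coeffs'])).reshape(400,640,2)
    return (np.dstack([n*z[...,None],z])@R.T+t)[z>0]
for n in('scene','side','wrist'):
    P=cloud(load(n)); P=P[(abs(P[:,0]-.563)<.06)&(abs(P[:,1]-.017)<.035)&(P[:,2]>.06)]
    print(n)
    for z in np.arange(.062,.2,.008):
        q=P[abs(P[:,2]-z)<.004]
        if len(q): print(z.round(3),len(q),'x',np.percentile(q[:,0],[3,97]).round(3),'y',np.percentile(q[:,1],[3,97]).round(3))
E
```

```text
scene
0.062 76 x [0.541 0.601] y [-0.014  0.048]
0.07 45 x [0.561 0.589] y [-0.007  0.029]
0.078 46 x [0.562 0.589] y [-0.008  0.033]
0.086 48 x [0.558 0.589] y [-0.008  0.033]
0.094 169 x [0.543 0.588] y [-0.007  0.031]
0.102 4 x [0.547 0.591] y [0.013 0.026]
0.11 34 x [0.542 0.596] y [0.007 0.028]
0.118 48 x [0.542 0.599] y [0.007 0.028]
0.126 47 x [0.538 0.598] y [0.006 0.027]
0.134 43 x [0.541 0.599] y [0.006 0.023]
0.142 31 x [0.54  0.598] y [0.007 0.022]
0.15 39 x [0.533 0.616] y [0.005 0.022]
0.158 81 x [0.517 0.618] y [0.005 0.027]
0.166 46 x [0.513 0.621] y [0.003 0.027]
0.174 84 x [0.511 0.623] y [0.001 0.024]
0.182 68 x [0.508 0.623] y [0.001 0.023]
0.19 58 x [0.508 0.619] y [0.001 0.018]
0.198 59 x [0.507 0.618] y [-0.001  0.015]
side
0.062 71 x [0.527 0.598] y [-0.017  0.041]
0.07 30 x [0.538 0.572] y [-0.01   0.019]
0.078 32 x [0.537 0.568] y [-0.012  0.026]
0.086 32 x [0.538 0.579] y [-0.011  0.026]
0.094 107 x [0.538 0.586] y [-0.01  0.03]
0.102 9 x [0.551 0.573] y [-0.007  0.019]
0.11 17 x [0.534 0.587] y [0.003 0.022]
0.118 33 x [0.53  0.594] y [0.003 0.021]
0.126 2
[... 474 characters left out ...]
4 0.578] y [0.034 0.042]
0.078 145 x [0.54  0.582] y [0.03  0.044]
0.086 269 x [0.54  0.581] y [0.031 0.043]
0.094 5089 x [0.541 0.581] y [-0.003  0.042]
0.102 339 x [0.546 0.575] y [0.003 0.032]
0.11 249 x [0.535 0.588] y [0.01 0.03]
0.118 535 x [0.529 0.594] y [0.009 0.03 ]
0.126 632 x [0.529 0.594] y [0.009 0.03 ]
0.134 735 x [0.529 0.594] y [0.01 0.03]
0.142 1021 x [0.536 0.587] y [0.009 0.03 ]
0.15 1111 x [0.517 0.605] y [0.024 0.032]
0.158 4080 x [0.511 0.612] y [0.01  0.032]
0.166 4499 x [0.509 0.614] y [0.008 0.031]
0.174 4330 x [0.506 0.617] y [0.008 0.036]
0.182 8645 x [0.507 0.618] y [0.01  0.036]
0.19 8793 x [0.506 0.62 ] y [0.022 0.036]
0.198 9031 x [0.505 0.621] y [0.026 0.039]
```

All three cameras agree that the fingertips sit about 40 mm above the reported TCP, at z≈0.105 with the TCP at 0.0645. The lateral position is good. I'll trust the cameras: open, shift 2 mm, then descend about 36 mm in steps while watching the force.

Request:
play_rows --increments '[[[0,0,0],[0,0,0]],[[0,0,0],[0,0,0]],[[0,0,0],[0,0,0]],[[0,0,0],[0,0,0]],[[0,0,0],[0,0,0]],[[-0.001,0,0.002],[0,0,0]],[[0,0.01,0],[0,0,0]],[[0,0.01,0],[0,0,0]],[[0,0,0],[0,0,0]]]' --gripper 0.0854

```text
t: 5.48
eef_pos: [0.5591, 0.0201, 0.0421]
tool_rot: [-0.707, 0.707, -0.002, -0.001]
contact_force: [-0.6, -0.6, 0.1]
gripper_width: 1.0
```

```bash
python3 - <<'E'
from h import *
def cloud(c):
    v,u=np.mgrid[0:400,0:640]; z=c['range_z'];R,t=cam_pose(c)
    n=cv2.undistortPoints(np.stack([u,v],-1).reshape(-1,1,2).astype(float),np.array(c['intrinsics']),np.array(c['dist_coeffs'])).reshape(400,640,2)
    return (np.dstack([n*z[...,None],z])@R.T+t)[z>0]
for n in('scene','side','wrist'):
    c=save(n);P=cloud(c); o=c['obs']['eef_pos']; P=P[(abs(P[:,0]-.563)<.07)&(abs(P[:,0]-.563)>.034)&(abs(P[:,1]-.017)<.025)&(P[:,2]>.06)]
    print(n,o)
    for z in np.arange(.066,.14,.006):
        q=P[abs(P[:,2]-z)<.003]
        if len(q): print(z.round(3),len(q),'x',np.percentile(q[:,0],[3,97]).round(3),'y',np.percentile(q[:,1],[3,97]).round(3))
E
```

```text
scene [0.55914123 0.02012843 0.04212608]
0.096 16 x [0.514 0.611] y [0.01  0.028]
0.102 30 x [0.513 0.618] y [0.009 0.029]
0.108 39 x [0.515 0.619] y [0.009 0.029]
0.114 34 x [0.514 0.619] y [0.009 0.03 ]
0.12 36 x [0.517 0.619] y [0.009 0.03 ]
0.126 32 x [0.514 0.617] y [0.009 0.028]
0.132 22 x [0.515 0.617] y [0.008 0.026]
0.138 19 x [0.504 0.621] y [0.007 0.022]
side [0.55952418 0.01991479 0.04286652]
0.096 5 x [0.512 0.606] y [0.011 0.022]
0.102 18 x [0.507 0.614] y [0.005 0.022]
0.108 22 x [0.506 0.612] y [0.005 0.024]
0.114 23 x [0.505 0.613] y [0.006 0.026]
0.12 25 x [0.506 0.611] y [0.005 0.026]
0.126 18 x [0.505 0.613] y [0.005 0.028]
0.132 24 x [0.505 0.61 ] y [0.004 0.024]
0.138 18 x [0.506 0.621] y [0.003 0.024]
wrist [0.5601043  0.01975389 0.04351968]
0.096 74 x [0.516 0.603] y [0.011 0.028]
0.102 474 x [0.511 0.608] y [0.011 0.032]
0.108 617 x [0.505 0.614] y [0.011 0.032]
0.114 704 x [0.505 0.614] y [0.011 0.032]
0.12 865 x [0.505 0.615] y [0.011 0.032]
0.126 919 x [0.505 0.615] y [0.013 0.032]
0.132 936 x [0.511 0.608] y [0.022 0.032]
0.138 513 x [0.498 0.623] y [0.026 0.034]
```

Request:
play_rows --increments '[[[0.001,0.009,0],[0,0,0]],[[0,0.009,0],[0,0,0]],[[0,0,0],[0,0,0]],[[0,0,0],[0,0,0]]]'

```text
t: 5.97
eef_pos: [0.5613, 0.0198, 0.0257]
tool_rot: [-0.707, 0.707, -0.001, -0.0]
contact_force: [0.1, -0.3, -0.7]
gripper_width: 1.005
```

Request:
play_rows --increments '[[[0,0,0],[0,0,0]],[[0,0,0],[0,0,0]],[[0,0,0],[0,0,0]],[[0,0,0],[0,0,0]],[[0,0,0],[0,0,0]],[[0,0,0],[0,0,0]],[[0,0,0],[0,0,0]],[[0,0,0],[0,0,0]]]' --gripper 0.035 --grip_force 25

```text
t: 6.63
eef_pos: [0.562, 0.02, 0.0269]
tool_rot: [0.707, -0.707, 0.0, -0.001]
contact_force: [-1.1, 0.4, 6.0]
gripper_width: 0.572
```

The opening is now 49 mm, so the cap is gripped. First stroke: 60° anticlockwise.

Request:
play_rows --increments '[[[0,0,0],[0,-6,0]],[[0,0,0],[0,-6,0]],[[0,0,0],[0,-6,0]],[[0,0,0],[0,-6,0]],[[0,0,0],[0,-6,0]],[[0,0,0],[0,-6,0]],[[0,0,0],[0,-6,0]],[[0,0,0],[0,-6,0]],[[0,0,0],[0,-6,0]],[[0,0,0],[0,-6,0]],[[0,0,0],[0,0,0]]]'

```text
t: 7.55
eef_pos: [0.5593, 0.0191, 0.0269]
tool_rot: [0.613, -0.611, -0.353, 0.356]
contact_force: [-10.7, -2.3, 13.8]
gripper_width: 0.58
```

Request:
play_rows --increments '[[[0,0,0],[0,0,0]],[[0,0,0],[0,0,0]],[[0,0,0],[0,0,0]],[[0,0,0],[0,0,0]],[[0,0,0],[0,0,0]],[[0,0,0],[0,0,0]]]' --gripper 0.0854

```text
t: 8.05
eef_pos: [0.562, 0.02, 0.0264]
tool_rot: [-0.613, 0.613, 0.353, -0.353]
contact_force: [0.7, -0.4, -0.3]
gripper_width: 1.003
```

```bash
python3 - <<'E'
from h import *
o=get_obs();print(o['q'].round(3),o['contact_force'])
c=save('wrist')
cv2.imwrite('pics/t1.png',cv2.cvtColor(cv2.resize(c['color'][100:340,200:440],None,fx=2,fy=2),cv2.COLOR_RGB2BGR))
E
```

```text
[-0.301  0.513  0.198  1.969 -0.155  0.675  1.04 ] [ 0.74435636 -0.40845139 -0.30321735]
```

View pics/t1.png

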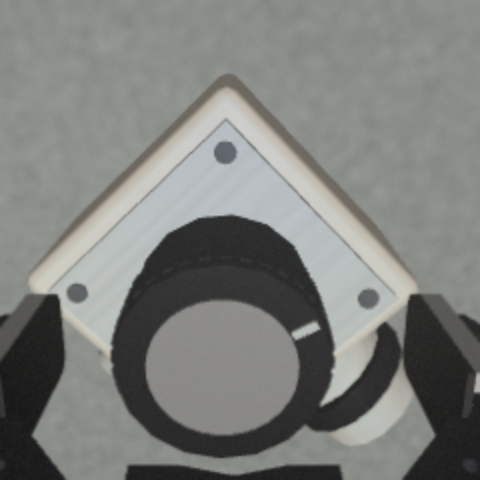

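The mark at (306,330) in the crop followed the tool, so the cap turned about 60° and now sits near 67°. I'll wind back, correct by 2 mm for the side force, and turn again.

Request:
play_rows --increments '[[[0,0,0],[0,6,0]],[[0,0,0],[0,6,0]],[[0,0,0],[0,6,0]],[[0,0,0],[0,6,0]],[[0,0,0],[0,6,0]],[[0,0,0],[0,6,0]],[[0,0,0],[0,6,0]],[[0,0,0],[0,6,0]],[[0,0,0],[0,6,0]],[[0,0,0],[0,6,0]],[[-0.0015,0,-0.001],[0,0,0]],[[0,0,0],[0,0,0]],[[0,0,0],[0,0,0]]]'

```text
t: 9.18
eef_pos: [0.5603, 0.019, 0.0265]
tool_rot: [-0.707, 0.707, 0.001, -0.001]
contact_force: [-0.3, -0.8, -0.5]
gripper_width: 0.998
```

Request:
play_rows --increments '[[[0,0,0],[0,0,0]],[[0,0,0],[0,0,0]],[[0,0,0],[0,0,0]],[[0,0,0],[0,0,0]],[[0,0,0],[0,0,0]],[[0,0,0],[0,0,0]],[[0,0,0],[0,0,0]],[[0,0,0],[0,0,0]]]' --gripper 0.035 --grip_force 30

```text
t: 9.85
eef_pos: [0.5606, 0.0189, 0.0268]
tool_rot: [0.707, -0.707, 0.0, -0.001]
contact_force: [-1.9, 0.2, 5.4]
gripper_width: 0.572
```

Request:
play_rows --increments '[[[0,0,0],[0,-6,0]],[[0,0,0],[0,-6,0]],[[0,0,0],[0,-6,0]],[[0,0,0],[0,-6,0]],[[0,0,0],[0,-6,0]],[[0,0,0],[0,-6,0]],[[0,0,0],[0,-6,0]],[[0,0,0],[0,-6,0]],[[0,0,0],[0,-6,0]],[[0,0,0],[0,0,0]],[[0,0,0],[0,0,0]]]'

```text
t: 10.77
eef_pos: [0.5605, 0.0184, 0.0268]
tool_rot: [-0.631, 0.631, 0.32, -0.32]
contact_force: [-1.2, -1.7, 6.2]
gripper_width: 0.573
```

Request:
play_rows --increments '[[[0,-0.004,0],[0,0,0]],[[0,-0.004,0],[0,0,0]],[[0,0,0],[0,0,0]]]'

```text
t: 11.02
eef_pos: [0.5602, 0.0187, 0.0348]
tool_rot: [-0.63, 0.63, 0.32, -0.32]
contact_force: [-1.4, -1.7, -1.2]
gripper_width: 0.574
```

The cap is free, with only its own weight on the wrist. I'll lift it, carry it over the tray and look.

Request:
play_rows --increments '[[[0,-0.014,0],[0,0,0]],[[0,-0.014,0],[0,0,0]],[[0,-0.014,0],[0,0,0]],[[0,-0.014,0],[0,0,0]],[[0,-0.014,0],[0,0,0]],[[0,-0.014,0],[0,0,0]],[[0,0,0],[0,0,0]],[[0,0,0],[0,0,0]]]'

```text
t: 11.68
eef_pos: [0.5609, 0.0194, 0.1188]
tool_rot: [-0.63, 0.63, 0.321, -0.32]
contact_force: [-0.9, -0.6, -1.5]
gripper_width: 0.578
```

Request:
play_rows --increments '[[[0.0122,0,0.0085],[0,0,0]],[[0.0243,0,0.0169],[0,0,0]],[[0.0243,0,0.0169],[0,0,0]],[[0.0243,0,0.0169],[0,0,0]],[[0.0243,0,0.0169],[0,0,0]],[[0.0243,0,0.0169],[0,0,0]],[[0.0243,0,0.0169],[0,0,0]],[[0.0243,0,0.0169],[0,0,0]],[[0.0243,0,0.0169],[0,0,0]],[[0.0243,0,0.0169],[0,0,0]],[[0.0122,0,0.0085],[0,0,0]],[[0,0,0],[0,0,0]],[[0,0,0],[0,0,0]]]'

```text
t: 12.77
eef_pos: [0.5661, 0.3149, 0.1172]
tool_rot: [-0.63, 0.63, 0.32, -0.322]
contact_force: [-0.4, -0.8, -0.9]
gripper_width: 0.576
```

```bash
python3 - <<'E'
from h import *
b=save('scene');s=save('side');c=save('wrist'); print(c['obs']['eef_pos'],c['obs']['contact_force'])
x=cv2.resize(b['color'][110:270,280:440],(400,400));y=cv2.resize(s['color'][90:250,240:400],(400,400))
cv2.imwrite('pics/p1.png',cv2.cvtColor(np.hstack([x,y]),cv2.COLOR_RGB2BGR))
cv2.imwrite('pics/p2.png',cv2.cvtColor(c['color'],cv2.COLOR_RGB2BGR))
E
```

```text
[0.56705926 0.31246198 0.11781063] [ 0.13039143 -0.98662052  0.11439374]
```

View pics/p2.png

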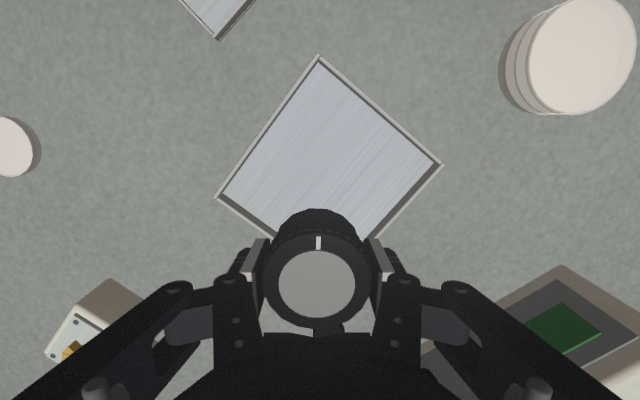

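The wrist view shows the cap held upright at (316,285), with the tray rim corners at (319,57), (216,196) and (441,164). I'll compute the tray centre from those.

```bash
python3 - <<'E'
from h import *
c=load('wrist');t,l,r=[atz(c,*p,.022) for p in((319,57),(216,196),(441,164))]
print(t,l,r,(l+r)/2,np.linalg.norm(t-l),np.linalg.norm(t-r)); e=r-t;print(np.degrees(np.arctan2(e[1],e[0])))
R,T=cam_pose(c)
v,u=np.mgrid[0:400,0:640]; z=c['range_z']
n=cv2.undistortPoints(np.stack([u,v],-1).reshape(-1,1,2).astype(float),np.array(c['intrinsics']),np.array(c['dist_coeffs'])).reshape(400,640,2)
P=np.dstack([n*z[...,None],z])@R.T+T
m=(u>275)&(u<358)&(v>250)&(v<315)&(z>0); print('cap top',np.median(P[m],0), P[m].std(0))
f=(u>290)&(u<350)&(v>110)&(v<180)&(z>0);print('floor',np.median(P[f],0))
A=P[m];A=A[abs(A[:,2]-np.median(A[:,2]))<.004];nn=np.linalg.svd(A-A.mean(0))[2][2] if len(A)<4000 else np.linalg.svd((A-A.mean(0))[::5],full_matrices=False)[2][2];print('normal',nn)
E
```

```text
[0.47018799 0.3862931  0.022     ] [0.51220341 0.22793906 0.022     ] [0.61704613 0.42624743 0.022     ] [0.56462477 0.32709325 0.022     ] 0.16383314231620613 0.15219613319511513
15.21956641474798
cap top [0.56673148 0.3132871  0.18813661] [0.01053727 0.0106862  0.00584407]
floor [0.53441091 0.34091256 0.00453752]
normal [-1.69664653e-03  9.28709912e-04 -9.99998129e-01]
```

The cap underside is at 0.152 m and level, and the floor is at 0.004–0.0045 m, so the descent is 148 mm. The tray centre is near (0.565,0.32), so I also shift about 6 mm in y.

Request:
play_rows --increments '[[[0.0025,0.01,0.0018],[0,0,0]],[[0.0025,0.02,0.0018],[0,0,0]],[[0,0.02,0],[0,0,0]],[[0,0.02,0],[0,0,0]],[[0,0.02,0],[0,0,0]],[[0,0.02,0],[0,0,0]],[[0,0.015,0],[0,0,0]],[[0,0.01,0],[0,0,0]],[[0,0.005,0],[0,0,0]],[[0,0,0],[0,0,0]],[[0,0,0],[0,0,0]]]'

```text
t: 13.83
eef_pos: [0.5674, 0.321, -0.0211]
tool_rot: [-0.63, 0.63, 0.321, -0.32]
contact_force: [-0.4, -0.2, -0.9]
gripper_width: 0.576
```

Request:
play_rows --increments '[[[0,0.002,0],[0,0,0]],[[0,0.002,0],[0,0,0]],[[0,0.002,0],[0,0,0]],[[0,0.001,0],[0,0,0]],[[0,0,0],[0,0,0]],[[0,0,0],[0,0,0]],[[0,0,0],[0,0,0]]]'

```text
t: 14.42
eef_pos: [0.567, 0.3212, -0.0284]
tool_rot: [0.63, -0.63, -0.321, 0.321]
contact_force: [0.0, 0.1, -0.9]
gripper_width: 0.573
```

Still no contact, so I'll creep down in 1 mm steps.

Request:
play_rows --increments '[[[0,0.001,0],[0,0,0]],[[0,0,0],[0,0,0]],[[0,0,0],[0,0,0]]]'

```text
t: 14.67
eef_pos: [0.5671, 0.3213, -0.0292]
tool_rot: [0.63, -0.63, -0.321, 0.32]
contact_force: [-0.2, -0.2, 2.0]
gripper_width: 0.576
```

Request:
play_rows --increments '[[[0,0.001,0],[0,0,0]],[[0,0,0],[0,0,0]],[[0,0,0],[0,0,0]]]'

```text
t: 14.92
eef_pos: [0.5671, 0.3213, -0.0292]
tool_rot: [0.63, -0.63, -0.321, 0.32]
contact_force: [-3.0, -2.4, 10.1]
gripper_width: 0.574
```

The cap is on the floor: 10 N up and no further descent. I'll release it and rise.

Request:
play_rows --increments '[[[0,-0.001,0],[0,0,0]],[[0,0,0],[0,0,0]],[[0,0,0],[0,0,0]]]'

```text
t: 15.17
eef_pos: [0.5671, 0.3213, -0.0292]
tool_rot: [0.63, -0.63, -0.321, 0.32]
contact_force: [-0.8, 1.0, 5.0]
gripper_width: 0.571
```

Request:
play_rows --increments '[[[0,0,0],[0,0,0]],[[0,0,0],[0,0,0]],[[0,0,0],[0,0,0]],[[0,0,0],[0,0,0]],[[0,0,0],[0,0,0]],[[0,0,0],[0,0,0]],[[0,0,0],[0,0,0]]]' --gripper 0.075

```text
t: 15.75
eef_pos: [0.5669, 0.3211, -0.0296]
tool_rot: [-0.63, 0.63, 0.321, -0.321]
contact_force: [-0.2, -0.3, -0.1]
gripper_width: 0.875
```

Request:
play_rows --increments '[[[0,-0.01,0],[0,0,0]],[[0,-0.02,0],[0,0,0]],[[0,-0.03,0],[0,0,0]],[[0,-0.03,0],[0,0,0]],[[0,-0.03,0],[0,0,0]],[[0,-0.03,0],[0,0,0]],[[0,0,0],[0,0,0]],[[0,0,0],[0,0,0]],[[0,0,0],[0,0,0]]]'

```text
t: 16.5
eef_pos: [0.5666, 0.3211, 0.1207]
tool_rot: [0.63, -0.63, -0.321, 0.321]
contact_force: [0.1, 0.4, -0.4]
gripper_width: 0.873
```

```bash
python3 - <<'E'
from h import *
c=save('wrist');b=save('scene'); print(c['obs']['eef_pos'],c['obs']['contact_force'],c['obs']['gripper_width'])
x=cv2.resize(b['color'][160:260,280:440],(640,400))
cv2.imwrite('pics/e1.png',cv2.cvtColor(cv2.resize(np.hstack([c['color'][:,120:520],x]),None,fx=.76,fy=.76),cv2.COLOR_RGB2BGR))
R,T=cam_pose(c);v,u=np.mgrid[0:400,0:640]; z=c['range_z']
n=cv2.undistortPoints(np.stack([u,v],-1).reshape(-1,1,2).astype(float),np.array(c['intrinsics']),np.array(c['dist_coeffs'])).reshape(400,640,2)
P=(np.dstack([n*z[...,None],z])@R.T+T)[z>0]
A=P[(abs(P[:,2]-.04)<.006)&(np.hypot(P[:,0]-.567,P[:,1]-.321)<.024)]
print('cap top',len(A),A.mean(0),'tilt',np.linalg.svd((A-A.mean(0))[::3],full_matrices=False)[2][2])
E
```

```text
[0.56658202 0.32105756 0.12073555] [ 0.06594465  0.38978594 -0.44306973] 0.8733922429565126
cap top 1965 [0.56650896 0.3213846  0.04092441] tilt [-0.00562953  0.00179982  0.99998253]
```

View pics/e1.png

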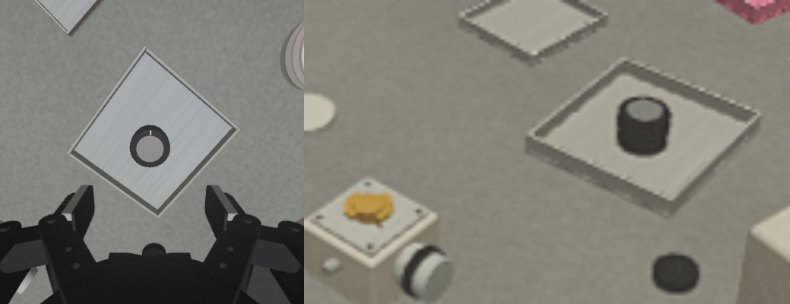

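The cap stands upright in the tray at (150,146) and (643,124) in the two panels, the port is open, and the gripper is clear.

```bash
python3 -c "
from station import hand_in; print(hand_in())"
```

```text
the job is handed in; nothing more can be done
None
```

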